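Fit the exhaust silencer to the air coupler

TASK

Fit the exhaust silencer (the tall slotted one) to the quick coupler on the air manifold: first draw the coupler's spring sleeve back, down towards the block, until it stays back by itself when let go; then take the silencer from the wooden rack and push its plug gently into the coupler, without ramming it, until the sleeve springs forward and locks it. Let go of it, and leave the other two plugs in the rack.

Things in the scene. Friction and masses are not known exactly. Their poses are not given: they have to be found in the camera images.
- manifold: aluminium block 56 x 130 x 40 mm (x, y, z), fixed to the bench; origin at the centre of its underside, z up. On top two blanked ports (hexagon caps 9 mm high, at y = +48 and -48 mm) and, in the middle, the upright steel quick coupler, mouth up. It was screwed in by hand: its axis may stand up to 3.5 mm off along x and along y, its mouth 4 mm high or low; this must be felt.
- port (a point): nominal centre of the coupler's mouth: over the middle of the block, 96 mm above its underside, axes as the block's. The true mouth lies up to 3.5 mm off in x and in y and 4 mm in z (not measured). The mouth is a funnel 27.5 mm wide that narrows within 5 mm of depth to a bore of 17.5 mm; outer diameter there 31 mm. The flange of a locked plug ends 0 to 2 mm above the true mouth.
- sleeve_grip (a point): nominal middle of the gripping part of the sleeve when forward, 19 mm below port (and off from the true sleeve by as much as that is). The sleeve is steel, ribbed, diameter 38 mm, from 6 to 33 mm below the mouth; below that a collar of diameter 44 mm, 5 mm high. The coupler is free all round it; the block's top is 56 mm below the mouth.
- sleeve (a joint): sleeve travel in m: 0 = forward (up), grows as it is drawn down, stop at 0.012; spring: 3 N at 0, 7 N at 0.012. From 0.010 it is caught and stays at about 0.0065; while forward it bars the plug. Then a plug runs on a spring inside (6 to 10 N, from 15 mm before its flange lands); with the flange under 2 mm from the mouth the sleeve springs to 0 and locks it; beyond, the flange lands hard.
- silencer: exhaust silencer, loose, about 120 g, upright in one of the rack's holes, tallest and thickest of the three plugs. Upwards: steel nose (diameter 16 mm, 26.3 mm long, end bevelled 1.2 mm, grooved), flange (diameter 34 mm, 6 mm high), hexagon (22 mm, 8 mm high), slotted round body of diameter 26 mm from 14 to 59 mm above the origin. Origin: on the axis at the flange's underside, z up; yaw is free.
- blank_plug: short blanking plug, loose, bystander in the rack: the same nose and flange, hexagon 24 mm, top 23 mm above its origin (underside of the flange, z up). Leave it in the rack.
- hose_tail_plug: hose tail plug, loose, bystander in the rack: the same nose and flange, thin ribbed tail of diameter 13 mm, top 52 mm above its origin (underside of the flange, z up). Leave it in the rack.
- rack: wooden parking rack 60 x 176 x 36 mm (x, y, z), fixed to the bench; origin at the centre of its underside, z up. Three holes of 21 mm at y = -55, 0 and +55 mm, in which the plugs hang nose down with their flanges on its top; which plug is in which hole changes.
Not all that is in view belongs to the job. What is shaped like the silencer but blue is not meant.

How it is judged:
By the outcome, as a careful person would: the job done as asked, in the order asked, and still so for the second after the job is handed in, with the robot touching nothing.
It also fails if it takes over 69 s, if anything falls off the work surface, if the arm or the gripper's body presses on something with over 40 N, if the wrist force passes 120 N, or if a joint passes its speed limit or range.

ROBOT

A 7-joint arm with a two-finger parallel gripper is mounted at the origin on a cart in front of the work surface, level with it; the furniture and walls round the work are solid. World frame = base frame: x ahead of the robot, y to its left, z up, the work surface at z = 0. Lengths are in mm, angles in rad, forces in N, time in s.
With the tool pointing down it reaches from about 350 to 900 mm from the base axis. Payload 19.9 kg.
Tool frame: the origin (TCP) lies on the centre line of the jaws, within the pads' length; the fingertips stand 17 mm ahead of it and the grasp point (between the pads) lies 2 mm behind it; y points along the fingers, x is the direction in which the jaws open and shut, and the axes are right-handed (so a half turn about y gives the same grasp; the last joint's range is limited). The gripper opens to 85 mm and grips with 20 to 120 N. Pads are 22 mm wide; open, the fingers measure 114 mm over their backs; the gripper's body (76 mm by 85 mm) begins 54 mm behind the grasp point. The pads swing forward as they close: fully open they stand 13 mm farther back than shut.
Start: joints at [1.266, 0.417, -0.01, 1.614, 0.005, 1.111, -0.053], TCP at [162.966, -603.362, 248.26] pointing down, gripper open.
Joint ranges: [-2.81, 2.81], [-0.39, 2.02], [-1.27, 1.25], [0.06, 2.57], [-1.19, 4.33], [0.19, 2], [-2.82, 2.82]. Speed limits (rad/s): [1.89, 1.89, 2.39, 2.39, 3.01, 3.01, 3.01].

INTERFACE

Orientations are given as a 3x3 rotation matrix whose columns are the frame's x, y, z axes.
In Python, from workcell import r gives the robot as it stands.
- The arm moves only by the tool carry_out, never from a script. Its argument "series" is a list of rows, each a list of 7 numbers: the turn, a rotation vector about the tool's x, y, z in rad, then the shift along the tool's x, y, z in mm, then the closure, from 0 (fully open) to 1 (shut). A call has 1 to 12 rows; each row is the pose to reach, as a shift and turn from the pose commanded when the call began, along the tool's axes at that moment; what a row does not reach only later rows make up. A row lasts 1/10 s, in which the tool goes at most 50 mm and 8.59 degrees, less where a joint would pass 70% of its speed; a pose out of reach is approached as far as the arm can. A call with a gripper value outside its range is refused whole. The fingers move at their own pace and stop on an object; "force" is the grip in N (left out, the last holds). Time passes only in rows, so rows that repeat a pose let the fingers close. It gives the time, the measured TCP pose, the force and the opening at its end, in the units of the state.
- r.get_state(): the state, without advancing time (a new reading comes with each control period).
- r.camera(name): name is "scene" or "side" or "wrist"; returns the picture (480x640x3 uint8, blue, green, red); there is no depth.
- r.calibration(name): a dict with "camera_matrix" (3x3 intrinsics, pixels), "k1" (the pictures are not rectified: a ray, as slopes to the right and down, at radius r is drawn at 1 + k1 r^2 times it, then the intrinsics apply), "R" (3x3) and "t" (3): a world point X has camera coordinates R X + t. Camera axes: x right, y down, z forward; pixel columns grow to the right and rows downward; lengths in mm; the calibration is good to about 2 mm. A picture is of the moment at which its call begins: read the wrist's pose just before it. calibration takes no time and is no camera call; for the wrist camera it gives the pose at the moment of the call.
- r.close_job(): hands the job in, once; it reports no verdict.
The state is a dict: "t": time; "joint_positions": joint angles; "joint_vel": joint speeds; "joint_efforts": joint torques, N m; "tcp_pos": TCP position; "tool_rot": TCP orientation; "ft_force": force on the tool from outside, world axes, zero at the start; "wrist_torque": the same for the moment, N m; "grip_width": opening from 0.0 (shut) to 1.0 (fully open).
Only numpy, scipy, OpenCV 4.12 (cv2) and the standard library are available. Lean on these libraries where they do the work, as an engineer would, in place of code of your own. Each camera call takes 0.05 s, during which the arm holds its last target. There are 200 camera calls.

## Working session

There is one attempt and no reset: what is moved stays moved. The work goes in short steps, Python scripts to look and compute and a tool call to move; the robot and the scene stay as the last step left them, time stands still between calls to the robot, and variables do not carry over. Pictures are saved under pics/ and viewed, about 8 in all and at most 12, crops included, and the job is handed in when it is done.

Besides the shell and the picture viewer there is one more tool, called after "Call:" by a JSON object that holds its "fn" and its "kwargs". carry_out: Moves the arm, as the interface text tells. Its arguments: {"type":"object","properties":{"series":{"type":"array","items":{"type":"array","items":{"type":"number"}}},"force":{"type":"number"}},"required":["series"]}

```bash
mkdir -p pics; ls; cat > h.py <<'E'
import numpy as np, cv2
from workcell import r
def ray(c,u,v):
    K=np.array(c["camera_matrix"]);R=np.array(c["R"]);t=np.array(c["t"]).ravel()
    d=np.array([[c["k1"],0,0,0]],float).ravel()
    x=np.array([(u-K[0,2])/K[0,0],(v-K[1,2])/K[1,1]]);p=x.copy()
    for _ in range(30): p=x/(1+c["k1"]*(p@p))
    return -R.T@t, R.T@np.array([p[0],p[1],1.])
def onz(c,u,v,z):
    o,d=ray(c,u,v); return o+d*(z-o[2])/d[2]
def proj(c,X):
    K=np.array(c["camera_matrix"]);p=np.array(c["R"])@np.array(X,float)+np.array(c["t"]).ravel()
    p=p[:2]/p[2]; p=p*(1+c["k1"]*(p@p)); return K[0,0]*p[0]+K[0,2],K[1,1]*p[1]+K[1,2]
E
python3 - <<'E'
from h import *
s=r.get_state(); print({k:np.round(v,3).tolist() for k,v in s.items()})
for n in ["scene","side","wrist"]:
    c=r.calibration(n); print(n,np.round(c["R"],3).tolist(),np.round(c["t"],0),c["camera_matrix"],c["k1"])
    cv2.imwrite(f"pics/{n}0.png",r.camera(n))
E
```

```text
pics
{'t': 0.0, 'joint_positions': [1.265, 0.418, -0.01, 1.614, 0.005, 1.111, -0.053], 'joint_vel': [0.001, 0.0, 0.0, -0.001, 0.002, 0.001, 0.0], 'joint_efforts': [-0.001, -86.445, 0.678, -43.491, 0.019, 0.007, -0.0], 'tcp_pos': [162.875, -603.07, 247.672], 'tool_rot': [[0.261, -0.0, 0.965], [-0.965, 0.001, 0.261], [-0.001, -1.0, -0.0]], 'ft_force': [0.724, 0.139, -0.514], 'wrist_torque': [-0.024, 0.042, -0.001], 'grip_width': 1.002}
scene [[0.909, -0.418, -0.002], [-0.306, -0.661, -0.685], [0.285, 0.623, -0.729]] [-591.   51. 1114.] [[620.26841879   0.         320.13107715]
 [  0.         620.26841879 242.10342281]
 [  0.           0.           1.        ]] 0.00712091754791713
side [[-0.949, -0.314, 0.018], [-0.227, 0.646, -0.728], [0.217, -0.696, -0.685]] [427. 351. 933.] [[616.0937815    0.         324.54818064]
 [  0.         616.0937815  236.80320088]
 [  0.           0.           1.        ]] -0.10511236254816798
wrist [[0.261, -0.965, -0.0], [-0.926, -0.25, 0.282], [-0.273, -0.073, -0.959]] [-626.  -36.  379.] [[401.6936013    0.         317.88878253]
 [  0.         401.6936013  241.35061272]
 [  0.           0.           1.        ]] -0.07238895841869152
```

View pics/scene0.png

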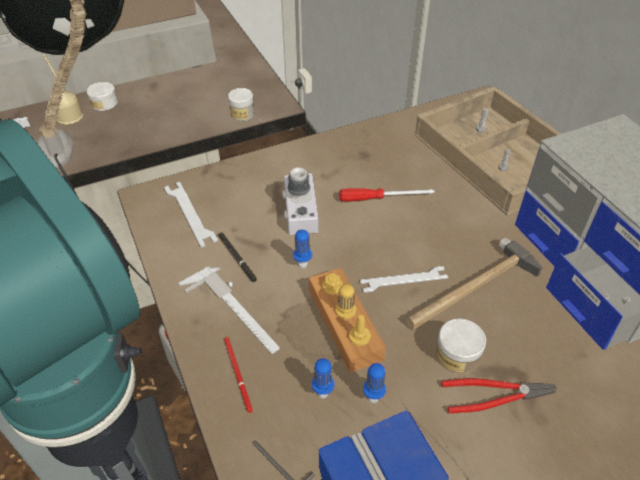

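View pics/side0.png

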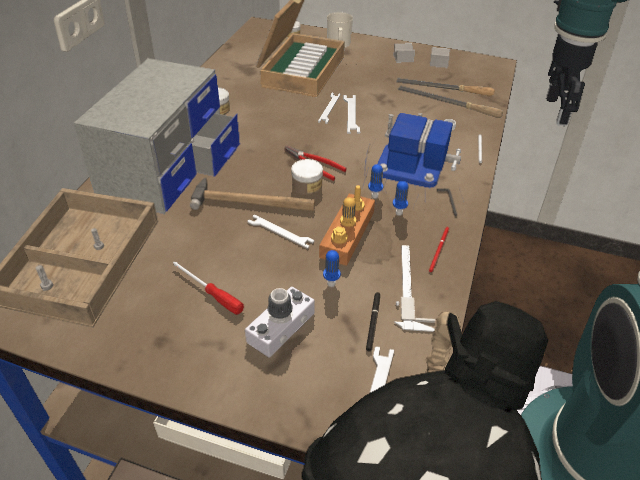

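The scene view shows three brass plugs in the rack. The thick slotted silencer is in the middle, at scene (346,300) and side (349,207). The blank plug is at scene (332,282) and the hose tail at (360,328). The blue look-alikes at scene (302,246), (322,377) and (375,380) are not meant. The coupler is at scene (298,175) and side (280,296).

```bash
python3 - <<'E'
from h import *
a=cv2.imread("pics/scene0.png");b=cv2.imread("pics/side0.png")
def crop(i,x,y,w=100,h=75): return cv2.resize(i[y:y+h,x:x+w],None,fx=4,fy=4,interpolation=cv2.INTER_CUBIC)
m=np.vstack([np.hstack([crop(a,255,160),crop(a,300,265)]),np.hstack([crop(b,235,285),crop(b,300,180)])])
cv2.imwrite("pics/m.png",m)
S,D=r.calibration("scene"),r.calibration("side")
def tri(p,q):
    o1,d1=ray(S,*p);o2,d2=ray(D,*q);A=np.c_[d1,-d2];k=np.linalg.lstsq(A,o2-o1,rcond=None)[0]
    x,y=o1+k[0]*d1,o2+k[1]*d2; return np.round((x+y)/2,1),round(np.linalg.norm(x-y),1)
print(tri((298,175),(280,296)),tri((346,289),(349,199)))
E
```

```text
(array([563. , -88.3,  88.9]), np.float64(3.4)) (array([ 523.3, -372. ,   92.9]), np.float64(1.1))
```

View pics/m.png

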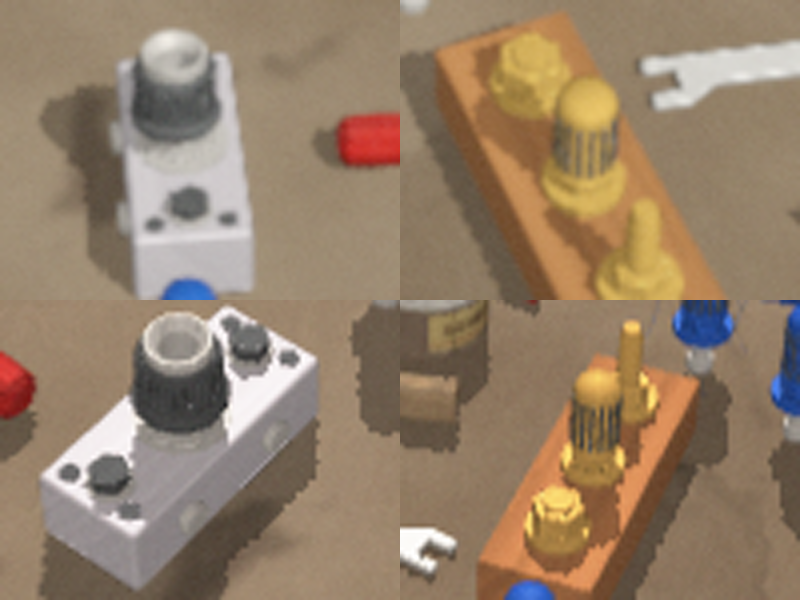

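The montage confirms the choice: the silencer is the thick slotted brass body in the rack's middle hole. The mouth centre is at scene (298.7,171.7) and side (280.2,295).

```bash
python3 - <<'E'
from h import *
S,D=r.calibration("scene"),r.calibration("side")
def tri(p,q):
    o1,d1=ray(S,*p);o2,d2=ray(D,*q);A=np.c_[d1,-d2];k=np.linalg.lstsq(A,o2-o1,rcond=None)[0]
    x,y=o1+k[0]*d1,o2+k[1]*d2; return np.round((x+y)/2,1),round(np.linalg.norm(x-y),1)
print(tri((298.7,171.7),(280.2,295)),tri((346.8,286.5),(349.2,200)))
for p in [(285,174.5),(313,174),(317.5,218),(289.3,220)]: print("blk",onz(S,*p,40)[:2].round(1))
for p in [(245.5,404-0),( 310,298),(319,374)]: pass
for p in [(300+37/4,265+45/4),(300+165/4,265+12/4),(385,350),(351,366)]: print("rack",onz(S,*p,36)[:2].round(1))
for p in [(300+79/4,180+262/4),(300+297/4,180+81/4)]: print("rackside",onz(D,*p,36)[:2].round(1))
for p in [(235+44/4,285+182/4),(235+232/4,285+8/4),(235+318/4,285+62/4),(235+137/4,285+222/4)]: print("blkside",onz(D,*p,40)[:2].round(1))
E
```

```text
(array([563.6, -86.7,  94.4]), np.float64(7.0)) (array([ 524. , -369.1,   93.8]), np.float64(5.4))
blk [563.4 -22.4]
blk [614.5 -44.3]
blk [ 570.9 -161.3]
blk [ 521.6 -144.3]
rack [ 501.2 -280.2]
rack [ 558.8 -286.4]
rack [ 546.8 -464.3]
rack [ 486.6 -467.8]
rackside [ 553.5 -280.5]
rackside [ 487.2 -452.6]
blkside [605.1 -33.9]
blkside [ 563.7 -155.7]
blkside [ 515.5 -137.7]
blkside [559.2 -27.2]
```

Call:
{"fn": "carry_out", "kwargs": {"series": [[0,-0.98,0,-392,28,521,0],[0,-0.98,0,-392,28,521,0],[0,-0.98,0,-392,28,521,0],[0,-0.98,0,-392,28,521,0],[0,-0.98,0,-392,28,521,0],[0,-0.98,0,-392,28,521,0],[0,-0.98,0,-392,28,521,0],[0,-0.98,0,-392,28,521,0],[0,-0.98,0,-392,28,521,0],[0,-0.98,0,-392,28,521,0],[0,-0.98,0,-392,28,521,0],[0,-0.98,0,-392,28,521,0]]}}

```text
t: 1.35
tcp_pos: [532.3, -128.8, 222.5]
tool_rot: [[0.947, -0.0, 0.322], [-0.322, -0.0, 0.947], [0.0, -1.0, -0.0]]
ft_force: [0.6, -1.2, -0.0]
grip_width: 0.999
```

Call:
{"fn": "carry_out", "kwargs": {"series": [[0,0,0,17,2,48,0],[0,0,0,17,2,48,0],[0,0,0,17,2,48,0],[0,0,0,17,2,48,0]]}}

```text
t: 1.75
tcp_pos: [562.5, -91.4, 220.3]
tool_rot: [[0.947, -0.001, 0.322], [-0.322, -0.0, 0.947], [-0.0, -1.0, -0.001]]
ft_force: [-1.2, 0.4, -0.4]
grip_width: 0.999
```

```bash
python3 - <<'E'
from h import *
s=r.get_state();print(np.round(s["tcp_pos"],1),np.round(s["ft_force"],2));c=r.calibration("wrist");i=r.camera("wrist");cv2.imwrite("pics/w1.png",i)
import pickle;pickle.dump(c,open("w1.pkl","wb"))
print(proj(c,[564,-88,96]),proj(c,[564,-88,40]))
E
```

```text
[562.5 -91.4 220.3] [-1.19  0.39 -0.36]
(np.float64(316.06976254567957), np.float64(231.36588299194045)) (np.float64(316.35666198336975), np.float64(212.65808628622793))
```

View pics/w1.png

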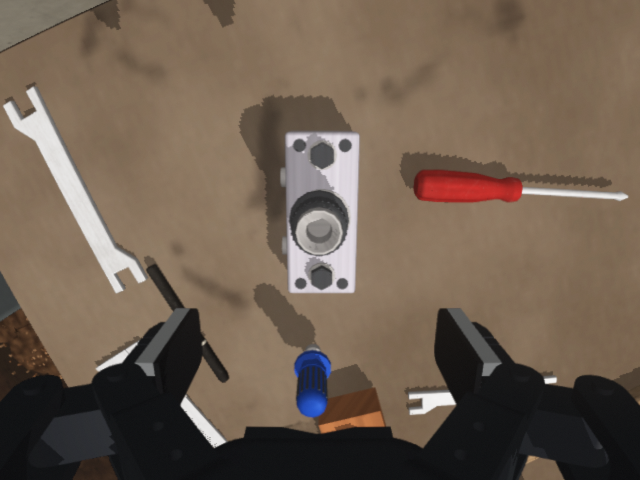

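The wrist view shows the block square to the jaws, with the mouth ring at about (320,231). I'll refine the ring and triangulate across all three views.

```bash
python3 - <<'E'
from h import *; import pickle
c=pickle.load(open("w1.pkl","rb"));i=cv2.imread("pics/w1.png")
g=cv2.cvtColor(i,cv2.COLOR_BGR2GRAY)
m=np.zeros_like(g);cv2.circle(m,(320,228),34,255,-1)
k=((g>115)&(m>0)).astype(np.uint8)*255
cs,_=cv2.findContours(k,cv2.RETR_EXTERNAL,cv2.CHAIN_APPROX_NONE)
for q in cs:
    if len(q)>40: print(cv2.fitEllipse(q),cv2.boundingRect(q),cv2.minEnclosingCircle(q))
S,D=r.calibration("scene"),r.calibration("side")
def ls(obs):
    A=np.zeros((3,3));b=np.zeros(3)
    for cc,u,v in obs:
        o,d=ray(cc,u,v);d/=np.linalg.norm(d);P=np.eye(3)-np.outer(d,d);w=1/np.linalg.norm(o-[564,-88,95])**2;A+=w*P;b+=w*P@o
    return np.linalg.solve(A,b).round(1)
print(ls([(c,320,231),(S,298.7,171.7),(D,280.2,295)]),onz(c,320,231,96).round(1),onz(c,320,231,92).round(1))
cv2.imwrite("pics/w1c.png",cv2.resize(i[185:265,280:360],None,fx=7,fy=7,interpolation=cv2.INTER_CUBIC))
E
```

```text
((320.4214782714844, 232.369384765625), (54.634273529052734, 63.489845275878906), 67.06715393066406) (287, 203, 68, 60) ((320.0, 228.0), 34.000099182128906)
[566.  -89.1  93.4] [566.5 -88.6  96. ] [566.1 -89.6  92. ]
```

View pics/w1c.png

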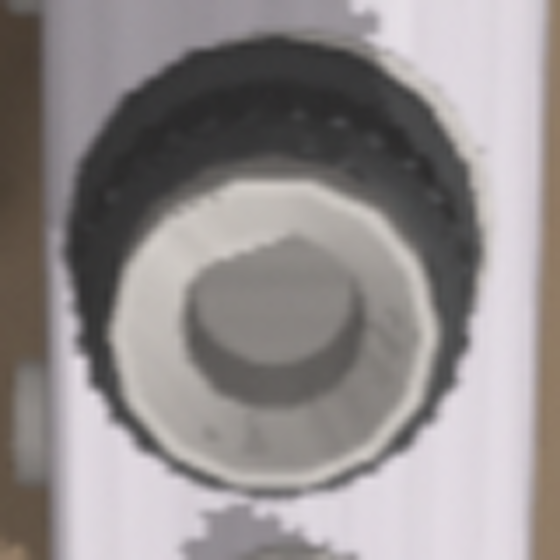

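The mouth ring's centre is at about (319.3,232.7), which puts the mouth near (565.6,-90.2,93.5). Next I descend around the sleeve and close gently.

Call:
{"fn": "carry_out", "kwargs": {"series": [[0,0,0,2.5,45,2.1,0],[0,0,0,2.5,90,2.1,0],[0,0,0,2.5,115,2.1,0],[0,0,0,2.5,130,2.1,0],[0,0,0,2.5,140,2.1,0],[0,0,0,2.5,140,2.1,0.3],[0,0,0,2.5,140,2.1,0.4],[0,0,0,2.5,140,2.1,0.48],[0,0,0,2.5,140,2.1,0.48]], "force": 25}}

```text
t: 2.7
tcp_pos: [566.4, -89.4, 81.4]
tool_rot: [[0.947, 0.001, 0.321], [-0.321, -0.0, 0.947], [0.001, -1.0, 0.0]]
ft_force: [0.2, 0.3, 0.3]
grip_width: 0.517
```

```bash
python3 - <<'E'
from h import *
s=r.get_state();print({k:np.round(s[k],2) for k in("tcp_pos","ft_force","grip_width")})
i=r.camera("wrist");D=r.camera("side")
cv2.imwrite("pics/w2.png",np.hstack([cv2.resize(i[120:480,140:500],(400,400)),cv2.resize(D[250:370,220:340],(400,400),interpolation=cv2.INTER_CUBIC)]))
E
```

```text
{'tcp_pos': array([566.41, -89.45,  81.44]), 'ft_force': array([0.23, 0.28, 0.28]), 'grip_width': np.float64(0.52)}
```

View pics/w2.png

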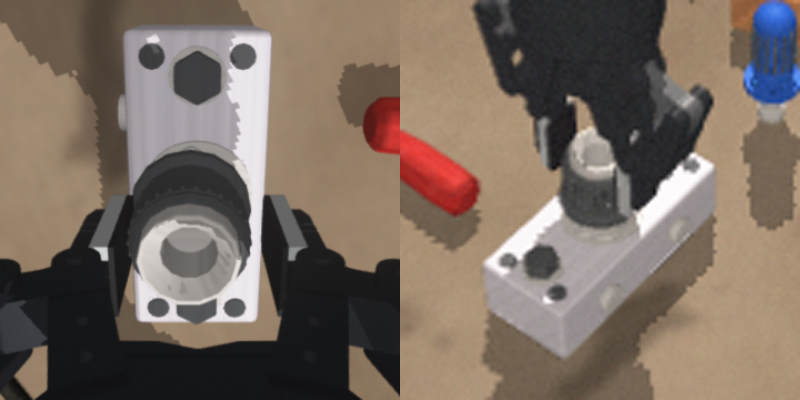

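The wrist crop shows the pads on both sides of the sleeve and near symmetric, with no contact yet. I'll close now.

Call:
{"fn": "carry_out", "kwargs": {"series": [[0,0,0,0,0,0,0.55],[0,0,0,0,0,0,0.7],[0,0,0,0,0,0,0.7],[0,0,0,0,0,0,0.7]], "force": 40}}

```text
t: 3.2
tcp_pos: [564.1, -88.7, 80.0]
tool_rot: [[0.947, -0.004, 0.321], [-0.321, 0.001, 0.947], [-0.004, -1.0, -0.001]]
ft_force: [-11.6, 4.3, 4.3]
grip_width: 0.43
```

Gripped at 36.5 mm. The arm yielded about 2.4 mm along -x, so the coupler is off that way. I'll relieve that and draw down.

Call:
{"fn": "carry_out", "kwargs": {"series": [[0,0,0,-1.2,0,0,0.7],[0,0,0,-2.4,0,0,0.7],[0,0,0,-2.4,0,0,0.7],[0,0,0,-2.4,2,0,0.7],[0,0,0,-2.4,4,0,0.7],[0,0,0,-2.4,6,0,0.7],[0,0,0,-2.4,6,0,0.7]], "force": 60}}

```text
t: 3.9
tcp_pos: [563.9, -88.6, 74.3]
tool_rot: [[0.947, 0.0, 0.321], [-0.321, 0.0, 0.947], [0.0, -1.0, 0.0]]
ft_force: [1.6, -0.8, 3.3]
grip_width: 0.422
```

Call:
{"fn": "carry_out", "kwargs": {"series": [[0,0,0,0,2,0,0.7],[0,0,0,0,4,0,0.7],[0,0,0,0,4,0,0.7]]}}

```text
t: 4.2
tcp_pos: [563.9, -88.6, 70.5]
tool_rot: [[0.947, 0.0, 0.321], [-0.321, -0.0, 0.947], [0.0, -1.0, 0.0]]
ft_force: [0.4, -0.5, 5.9]
grip_width: 0.421
```

Call:
{"fn": "carry_out", "kwargs": {"series": [[0,0,0,0,2,0,0.7],[0,0,0,0,3,0,0.7],[0,0,0,0,3,0,0.7]]}}

```text
t: 4.5
tcp_pos: [564.1, -88.6, 69.6]
tool_rot: [[0.947, 0.001, 0.321], [-0.321, -0.001, 0.947], [0.001, -1.0, -0.001]]
ft_force: [-15.0, 0.2, 45.7]
grip_width: 0.42
```

Call:
{"fn": "carry_out", "kwargs": {"series": [[0,0,0,0,1,0,0.7],[0,0,0,0,2,0,0.7],[0,0,0,0,2,0,0.7]]}}

```text
t: 4.8
tcp_pos: [564.3, -88.6, 69.3]
tool_rot: [[0.947, 0.001, 0.321], [-0.321, -0.002, 0.947], [0.002, -1.0, -0.002]]
ft_force: [-30.1, 2.4, 81.6]
grip_width: 0.424
```

The stop was reached: about 12 mm of travel, then a steep rise in force. I'll ease back to the catch position, open, and look.

Call:
{"fn": "carry_out", "kwargs": {"series": [[0,0,0,0,-2,0,0.7],[0,0,0,0,-5,0,0.7],[0,0,0,0,-8,0,0.7],[0,0,0,0,-8,0,0.7]]}}

```text
t: 5.2
tcp_pos: [563.9, -88.6, 73.9]
tool_rot: [[0.947, 0.001, 0.321], [-0.321, -0.0, 0.947], [0.001, -1.0, 0.0]]
ft_force: [1.4, -0.6, 5.6]
grip_width: 0.423
```

Call:
{"fn": "carry_out", "kwargs": {"series": [[0,0,0,0,0,0,0.4],[0,0,0,0,0,0,0.3],[0,0,0,0,0,0,0.1],[0,0,0,0,-40,0,0],[0,0,0,0,-88,0,0],[0,0,0,0,-137,0,0],[0,0,0,0,-150,0,0],[0,0,0,0,-150,0,0]]}}

```text
t: 6.0
tcp_pos: [564.5, -88.8, 225.5]
tool_rot: [[0.947, 0.003, 0.321], [-0.321, -0.001, 0.947], [0.004, -1.0, 0.0]]
ft_force: [-0.8, 0.1, -0.2]
grip_width: 0.997
```

```bash
python3 - <<'E'
from h import *; import pickle
s=r.get_state();print(np.round(s["tcp_pos"],1),np.round(s["ft_force"],2));c=r.calibration("wrist");i=r.camera("wrist");pickle.dump(c,open("w3.pkl","wb"));cv2.imwrite("pics/w3.png",i)
D=r.camera("side");cv2.imwrite("pics/s3.png",D)
u,v=map(int,proj(c,[564,-90,93]));print(u,v)
cv2.imwrite("pics/w3c.png",np.hstack([cv2.resize(i[v-40:v+40,u-40:u+40],(400,400),interpolation=cv2.INTER_CUBIC),cv2.resize(D[280:350,245:315],(400,400),interpolation=cv2.INTER_CUBIC)]))
print("crop origin",u-40,v-40)
E
```

```text
[564.5 -88.8 225.5] [-0.8   0.07 -0.23]
314 235
crop origin 274 195
```

View pics/w3c.png

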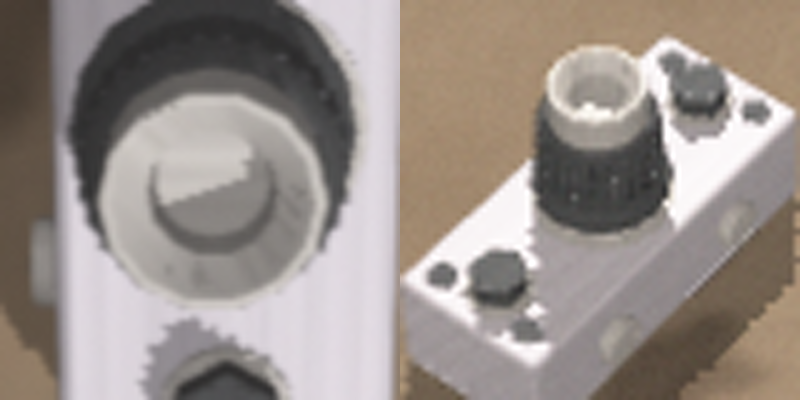

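The sleeve stays back: the bright neck above it is now visible. The mouth ring is centred at wrist pixel (316.8,234.6). Now the silencer.

```bash
python3 - <<'E'
from h import *; import pickle
c=pickle.load(open("w3.pkl","rb"));R=np.array(r.get_state()["tool_rot"]);T=r.get_state()["tcp_pos"]
for z in(92,94,96):
    X=onz(c,316.8,234.6,z); print(z,X.round(1),"tool x,z",((X-[563.9,-88.6,z])@R).round(1))
t=np.radians(-4)
d=np.array([524,-370,225.])-T; print("to silencer in tool",(d@R).round(0))
E
```

```text
92 [565.6 -90.   92. ] tool x,z [ 2.  -0.  -0.8]
94 [565.7 -89.5  94. ] tool x,z [ 2.  -0.  -0.2]
96 [565.9 -89.   96. ] tool x,z [ 2.  -0.   0.3]
to silencer in tool [  53.   -2. -279.]
```

Call:
{"fn": "carry_out", "kwargs": {"series": [[0,-0.26,0,53,0,-279,0],[0,-0.26,0,53,0,-279,0],[0,-0.26,0,53,0,-279,0],[0,-0.26,0,53,0,-279,0],[0,-0.26,0,53,0,-279,0],[0,-0.26,0,53,0,-279,0],[0,-0.26,0,53,0,-279,0],[0,-0.26,0,53,0,-279,0],[0,-0.26,0,53,0,-279,0]]}}

```text
t: 7.0
tcp_pos: [524.4, -368.4, 222.3]
tool_rot: [[0.998, -0.001, 0.065], [-0.065, 0.002, 0.998], [-0.001, -1.0, 0.002]]
ft_force: [0.0, 0.5, -0.4]
grip_width: 0.998
```

```bash
python3 - <<'E'
from h import *; import pickle
s=r.get_state();print(np.round(s["tcp_pos"],1),np.round(s["tool_rot"],3).tolist());c=r.calibration("wrist");i=r.camera("wrist");pickle.dump(c,open("w4.pkl","wb"))
for y in(-460,-280): print(proj(c,[524,y,60]))
cv2.imwrite("pics/w4.png",i)
E
```

```text
[ 524.4 -368.4  222.3] [[0.998, -0.001, 0.065], [-0.065, 0.002, 0.998], [-0.001, -1.0, 0.002]]
(np.float64(323.47398618845534), np.float64(333.45157501603137))
(np.float64(307.21218137474386), np.float64(97.20005457159294))
```

View pics/w4.png

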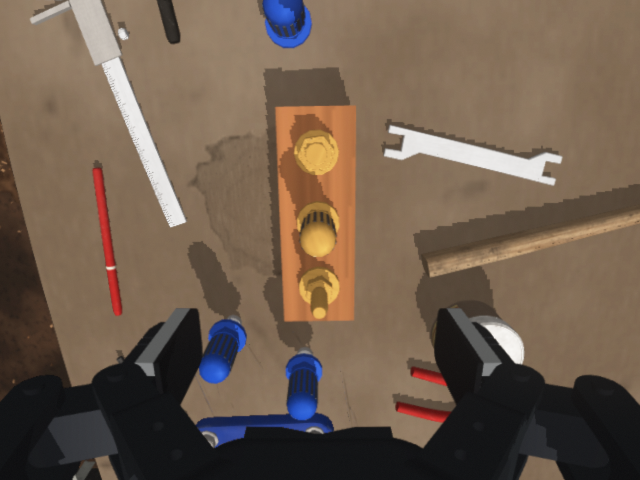

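The silencer's dome is at wrist pixel (318.5,236), between the blank plug at (316,152) and the hose tail at (319,300). The jaws are square across the rack.

```bash
python3 - <<'E'
from h import *; import pickle
c=pickle.load(open("w4.pkl","rb"));i=cv2.imread("pics/w4.png");s=r.get_state();R=np.array(s["tool_rot"])
h=cv2.cvtColor(i,cv2.COLOR_BGR2HSV);k=cv2.inRange(h,(20,130,90),(35,255,255));k[:190]=0;k[270:]=0;k[:,:285]=0;k[:,355:]=0
n,l,st,ce=cv2.connectedComponentsWithStats(k);j=1+st[1:,4].argmax();print(st[j],ce[j])
for p,z in[((318.5,236),82),((318,221),39)]:
    X=onz(c,*p,z);print(X.round(1),((X-s["tcp_pos"])@R).round(1))
E
```

```text
[316 240  14  15 150] [321.96666667 247.12666667]
[ 525.7 -372.4   82. ] [  1.4 140.7  -4.2]
[ 525.3 -372.1   39. ] [  1.1 183.7  -4. ]
```

Call:
{"fn": "carry_out", "kwargs": {"series": [[0,0,0,0,45,-4,0],[0,0,0,0,90,-4,0.2],[0,0,0,0,130,-4,0.4],[0,0,0,0,148,-4,0.5],[0,0,0,0,154,-4,0.5],[0,0,0,0,154,-4,0.6],[0,0,0,0,154,-4,0.65]], "force": 40}}

```text
t: 7.75
tcp_pos: [525.0, -374.1, 71.4]
tool_rot: [[0.998, 0.002, 0.067], [-0.067, -0.001, 0.998], [0.002, -1.0, -0.001]]
ft_force: [0.4, 1.6, 0.5]
grip_width: 0.35
```

Call:
{"fn": "carry_out", "kwargs": {"series": [[0,0,0,0,0,0,0.8],[0,0,0,0,0,0,0.85],[0,0,0,0,0,0,0.85],[0,0,0,0,0,0,0.85]]}}

```text
t: 8.15
tcp_pos: [524.9, -374.3, 71.6]
tool_rot: [[0.998, 0.002, 0.067], [-0.067, -0.002, 0.998], [0.002, -1.0, -0.001]]
ft_force: [-0.5, 0.8, 6.2]
grip_width: 0.292
```

Call:
{"fn": "carry_out", "kwargs": {"series": [[0,0,0,0,-10,0,0.85],[0,0,0,0,-40,0,0.85],[0,0,0,0,-85,0,0.85],[0,0,0,0,-130,0,0.85],[0,0,0,0,-145,0,0.85],[0,0,0,0,-145,0,0.85]], "force": 60}}

```text
t: 8.75
tcp_pos: [525.0, -374.4, 218.4]
tool_rot: [[0.998, 0.004, 0.067], [-0.067, -0.003, 0.998], [0.004, -1.0, -0.003]]
ft_force: [0.2, -0.3, -1.5]
grip_width: 0.289
```

```bash
python3 - <<'E'
from h import *
s=r.get_state();R=np.array(s["tool_rot"]);T=s["tcp_pos"];print(T.round(1),s["grip_width"],s["ft_force"].round(1),R.round(3).tolist())
print(((np.array([563.9,-88.9,185])-T)@R).round(1))
E
```

```text
[ 525.  -374.4  218.4] 0.28933697124538804 [ 0.2 -0.3 -1.5] [[0.998, 0.004, 0.067], [-0.067, -0.003, 0.998], [0.004, -1.0, -0.003]]
[ 19.5  32.6 287.6]
```

Call:
{"fn": "carry_out", "kwargs": {"series": [[0,0.26,0,19.5,10,287.5,0.85],[0,0.26,0,19.5,10,287.5,0.85],[0,0.26,0,19.5,10,287.5,0.85],[0,0.26,0,19.5,10,287.5,0.85],[0,0.26,0,19.5,10,287.5,0.85],[0,0.26,0,19.5,10,287.5,0.85],[0,0.26,0,19.5,10,287.5,0.85],[0,0.26,0,19.5,10,287.5,0.85],[0,0.26,0,19.5,10,287.5,0.85]]}}

```text
t: 9.65
tcp_pos: [562.3, -89.3, 204.0]
tool_rot: [[0.947, -0.001, 0.322], [-0.322, -0.0, 0.947], [-0.001, -1.0, -0.001]]
ft_force: [-1.2, -0.1, -1.7]
grip_width: 0.288
```

```bash
python3 - <<'E'
from h import *
s=r.get_state();R=np.array(s["tool_rot"]);T=s["tcp_pos"];print(T.round(1),R.round(3).tolist())
i=r.camera("wrist");c=r.calibration("wrist")
cv2.imwrite("pics/w5.png",i); D=r.camera("side");Sc=r.camera("scene");S=r.calibration("scene");d=r.calibration("side")
cv2.imwrite("pics/d5.png",D);cv2.imwrite("pics/sc5.png",Sc)
z0=T[2]-35.6
for n,k in(("wrist",c),("scene",S),("side",d)): print(n,np.round(proj(k,[*T[:2],z0-26.3]),1),np.round(proj(k,[*T[:2],z0]),1))
cv2.imwrite("pics/m5.png",np.hstack([cv2.resize(D[210:350,220:340],(360,420),interpolation=cv2.INTER_CUBIC),cv2.resize(i[160:440,180:480],(450,420))]))
E
```

```text
[562.3 -89.3 204. ] [[0.947, -0.001, 0.322], [-0.322, -0.0, 0.947], [-0.001, -1.0, -0.001]]
wrist [314.7 270.8] [314.2 292.2]
scene [296.2 153.3] [295.8 141.6]
side [278.7 273.9] [278.2 262.8]
```

View pics/m5.png

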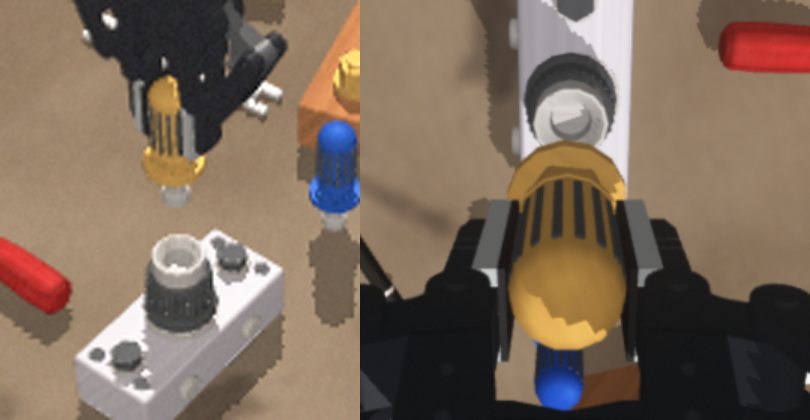

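Side view (left): nose down, upright and nearly over the coupler. Wrist view (right): flange centred on the mouth in the jaw direction. One quick check of the plug's offset along the pads.

```bash
python3 - <<'E'
from h import *
c=r.calibration("wrist");s=r.get_state();T=s["tcp_pos"];R=np.array(s["tool_rot"]);z0=T[2]-35.6
i=cv2.imread("pics/w5.png");h=cv2.cvtColor(i,cv2.COLOR_BGR2HSV);k=cv2.inRange(h,(12,110,60),(35,255,255))
ys=np.where(k[230:330,310:326].sum(1)>0)[0];print("flange far edge v",ys[0]+230)
for o in(-2,0,2,4): print(o,np.round(proj(c,[*(T+R[:,2]*(17+o))[:2],z0+3]),1))
# scene: brass silencer columns
Sc=cv2.imread("pics/sc5.png");h=cv2.cvtColor(Sc,cv2.COLOR_BGR2HSV);k=cv2.inRange(h,(15,120,60),(35,255,255))[90:160,270:330]
y,x=np.where(k>0);print("scene brass bbox",x.min()+270,x.max()+270,y.min()+90,y.max()+90)
y5=[(v+90,np.where(k[v])[0].min()+270,np.where(k[v])[0].max()+270) for v in range(70) if k[v].any()];print(y5[-10:])
S=r.calibration("scene");print([np.round(proj(S,[*T[:2],z0+q]),1) for q in(0,6,30)])
E
```

```text
flange far edge v 254
-2 [314.3 262.6]
0 [314.3 258. ]
2 [314.3 253.4]
4 [314.3 248.8]
scene brass bbox 272 305 111 145
[(136, np.int64(280), np.int64(305)), (137, np.int64(273), np.int64(305)), (138, np.int64(272), np.int64(305)), (139, np.int64(275), np.int64(305)), (140, np.int64(286), np.int64(305)), (141, np.int64(287), np.int64(305)), (142, np.int64(275), np.int64(304)), (143, np.int64(289), np.int64(303)), (144, np.int64(290), np.int64(302)), (145, np.int64(292), np.int64(300))]
[array([295.9, 141.4]), array([295.8, 138.7]), array([295.3, 127.5])]
```

Call:
{"fn": "carry_out", "kwargs": {"series": [[0,0,0,1,20,-1,0.85],[0,0,0,1,35,-1,0.85],[0,0,0,1,42,-1,0.85],[0,0,0,1,46,-1,0.85],[0,0,0,1,46,-1,0.85]]}}

```text
t: 10.3
tcp_pos: [563.2, -89.5, 158.2]
tool_rot: [[0.947, -0.001, 0.321], [-0.321, 0.0, 0.947], [-0.001, -1.0, 0.0]]
ft_force: [0.1, 0.7, -0.7]
grip_width: 0.289
```

Call:
{"fn": "carry_out", "kwargs": {"series": [[0,0,0,0,2,0,0.85],[0,0,0,0,4,0,0.85],[0,0,0,0,5,0,0.85],[0,0,0,0,5,0,0.85]]}}

```text
t: 10.7
tcp_pos: [563.3, -89.5, 153.6]
tool_rot: [[0.947, -0.0, 0.321], [-0.321, 0.0, 0.947], [-0.0, -1.0, 0.0]]
ft_force: [0.3, -0.2, -1.7]
grip_width: 0.292
```

Call:
{"fn": "carry_out", "kwargs": {"series": [[0,0,0,0,1,0,0.85],[0,0,0,0,2,0,0.85],[0,0,0,0,3,0,0.85],[0,0,0,0,3,0,0.85]]}}

```text
t: 11.1
tcp_pos: [563.3, -89.6, 150.4]
tool_rot: [[0.947, -0.0, 0.321], [-0.321, 0.0, 0.947], [-0.0, -1.0, -0.0]]
ft_force: [-0.0, -0.8, -1.3]
grip_width: 0.295
```

Call:
{"fn": "carry_out", "kwargs": {"series": [[0,0,0,0,1,0,0.85],[0,0,0,0,2,0,0.85],[0,0,0,0,3,0,0.85],[0,0,0,0,3,0,0.85]]}}

```text
t: 11.5
tcp_pos: [563.3, -89.6, 147.4]
tool_rot: [[0.947, -0.0, 0.321], [-0.321, 0.0, 0.947], [-0.0, -1.0, -0.0]]
ft_force: [-0.1, -0.7, -1.8]
grip_width: 0.291
```

Call:
{"fn": "carry_out", "kwargs": {"series": [[0,0,0,0,1,0,0.85],[0,0,0,0,2,0,0.85],[0,0,0,0,2,0,0.85]]}}

```text
t: 11.8
tcp_pos: [563.3, -89.6, 145.4]
tool_rot: [[0.947, -0.0, 0.321], [-0.321, 0.0, 0.947], [-0.0, -1.0, -0.0]]
ft_force: [0.3, -1.9, -0.6]
grip_width: 0.289
```

Call:
{"fn": "carry_out", "kwargs": {"series": [[0,0,0,0,1,0,0.85],[0,0,0,0,2,0,0.85],[0,0,0,0,3,0,0.85],[0,0,0,0,3,0,0.85]]}}

```text
t: 12.2
tcp_pos: [563.7, -89.7, 143.0]
tool_rot: [[0.947, 0.001, 0.321], [-0.321, -0.0, 0.947], [0.001, -1.0, -0.0]]
ft_force: [-1.1, -2.3, 6.5]
grip_width: 0.287
```

Call:
{"fn": "carry_out", "kwargs": {"series": [[0,0,0,0,1,0,0.85],[0,0,0,0,2,0,0.85],[0,0,0,0,3,0,0.85],[0,0,0,0,3,0,0.85]]}}

```text
t: 12.6
tcp_pos: [563.5, -90.0, 139.8]
tool_rot: [[0.947, 0.0, 0.322], [-0.322, -0.001, 0.947], [0.001, -1.0, -0.0]]
ft_force: [-0.6, -4.2, 3.8]
grip_width: 0.29
```

Call:
{"fn": "carry_out", "kwargs": {"series": [[0,0,0,0,1,-0.4,0.85],[0,0,0,0,2,-0.8,0.85],[0,0,0,0,3,-0.8,0.85],[0,0,0,0,3,-0.8,0.85]]}}

```text
t: 13.0
tcp_pos: [563.4, -90.3, 136.9]
tool_rot: [[0.947, 0.001, 0.321], [-0.321, -0.0, 0.947], [0.001, -1.0, 0.0]]
ft_force: [-0.6, -0.9, 5.1]
grip_width: 0.289
```

Call:
{"fn": "carry_out", "kwargs": {"series": [[0,0,0,0,1,0,0.85],[0,0,0,0,2,0,0.85],[0,0,0,0,3,0,0.85],[0,0,0,0,3,0,0.85]]}}

```text
t: 13.4
tcp_pos: [563.5, -90.3, 133.9]
tool_rot: [[0.947, 0.001, 0.321], [-0.321, -0.0, 0.947], [0.001, -1.0, 0.0]]
ft_force: [-0.3, -0.5, 3.5]
grip_width: 0.286
```

Call:
{"fn": "carry_out", "kwargs": {"series": [[0,0,0,0,0.5,0,0.85],[0,0,0,0,1,0,0.85],[0,0,0,0,1.5,0,0.85],[0,0,0,0,1.5,0,0.85]]}}

```text
t: 13.8
tcp_pos: [563.5, -90.2, 132.3]
tool_rot: [[0.947, 0.001, 0.321], [-0.321, 0.0, 0.947], [0.001, -1.0, 0.0]]
ft_force: [1.6, -0.6, 3.1]
grip_width: 0.291
```

Call:
{"fn": "carry_out", "kwargs": {"series": [[0,0,0,0,0.5,0,0.85],[0,0,0,0,1,0,0.85],[0,0,0,0,1,0,0.85]]}}

```text
t: 14.1
tcp_pos: [563.6, -90.1, 131.4]
tool_rot: [[0.947, 0.001, 0.321], [-0.321, 0.0, 0.947], [0.001, -1.0, 0.0]]
ft_force: [0.6, -0.0, 6.9]
grip_width: 0.291
```

Call:
{"fn": "carry_out", "kwargs": {"series": [[0,0,0,0,0.5,0,0.85],[0,0,0,0,1,0,0.85],[0,0,0,0,1,0,0.85]]}}

```text
t: 14.4
tcp_pos: [563.6, -90.1, 130.4]
tool_rot: [[0.947, 0.001, 0.321], [-0.321, 0.0, 0.947], [0.001, -1.0, 0.0]]
ft_force: [0.8, 0.4, 6.8]
grip_width: 0.291
```

```bash
python3 - <<'E'
from h import *
D=r.camera("side");cv2.imwrite("pics/d6.png",cv2.resize(D[230:350,220:340],(600,600),interpolation=cv2.INTER_CUBIC))
E
```

```text
(no output)
```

View pics/d6.png

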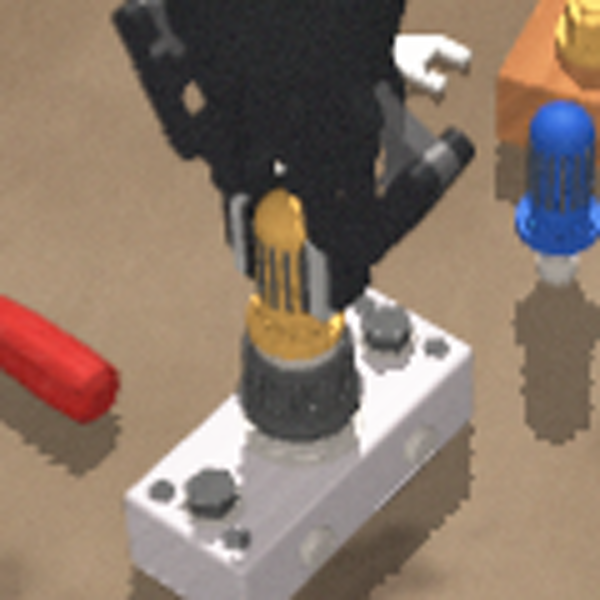

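The side crop shows the flange down on the coupler and the sleeve apparently forward. I'll check that numerically against the earlier pictures.

```bash
python3 - <<'E'
from h import *
D=r.camera("side");cv2.imwrite("pics/d7.png",D)
for n in("side0","s3","d7"):
    g=cv2.cvtColor(cv2.imread(f"pics/{n}.png"),cv2.COLOR_BGR2GRAY)
    print(n,g[292:326,278:283].mean(1).astype(int).tolist())
s=r.get_state();print(s["tcp_pos"].round(1),s["ft_force"].round(1))
E
```

```text
side0 [170, 151, 144, 142, 141, 142, 142, 143, 198, 170, 147, 123, 82, 68, 66, 60, 57, 56, 58, 64, 61, 62, 63, 68, 69, 63, 99, 139, 140, 152, 142, 147, 152, 153]
s3 [179, 160, 153, 151, 149, 147, 169, 227, 235, 186, 155, 154, 153, 150, 98, 77, 70, 64, 63, 70, 69, 66, 65, 66, 66, 71, 73, 68, 83, 158, 151, 155, 161, 163]
d7 [113, 144, 142, 138, 135, 132, 138, 146, 144, 145, 155, 132, 88, 75, 73, 66, 63, 63, 65, 73, 69, 68, 68, 73, 76, 68, 107, 151, 151, 165, 155, 160, 166, 167]
[563.6 -90.2 130.5] [ 0.2 -0.2  7.1]
```

The sleeve edges match the forward state exactly (side0 and d7 agree, s3 differs), so it's locked. I'll let go and retreat.

Call:
{"fn": "carry_out", "kwargs": {"series": [[0,0,0,0,0,0,0.75],[0,0,0,0,0,0,0.6],[0,0,0,0,0,0,0.3],[0,0,0,0,0,0,0.3],[0,0,0,0,-20,0,0.2],[0,0,0,0,-60,0,0],[0,0,0,0,-105,0,0],[0,0,0,0,-140,0,0],[0,0,0,0,-140,0,0],[0,0,0,0,-140,0,0]]}}

```text
t: 15.5
tcp_pos: [563.1, -90.3, 270.4]
tool_rot: [[0.947, 0.001, 0.321], [-0.321, -0.0, 0.947], [0.001, -1.0, -0.0]]
ft_force: [-0.0, 0.5, -0.8]
grip_width: 0.998
```

```bash
python3 - <<'E'
from h import *
D=r.camera("side");cv2.imwrite("pics/d8.png",D);W=r.camera("wrist")
g=cv2.cvtColor(D,cv2.COLOR_BGR2GRAY);print(g[292:326,278:283].mean(1).astype(int).tolist())
cv2.imwrite("pics/m8.png",np.hstack([cv2.resize(D[180:350,220:390],(400,400),interpolation=cv2.INTER_CUBIC),cv2.resize(W[100:400,180:480],(400,400))]))
s=r.get_state();print(s["tcp_pos"].round(1),s["ft_force"].round(1),s["t"])
E
```

```text
[138, 137, 133, 134, 133, 134, 136, 137, 138, 145, 150, 128, 85, 71, 70, 63, 59, 59, 62, 70, 64, 65, 66, 70, 74, 65, 102, 145, 145, 158, 148, 154, 160, 161]
[562.5 -90.3 268.9] [-0.6 -0.6 -0.4] 15.6
```

View pics/m8.png

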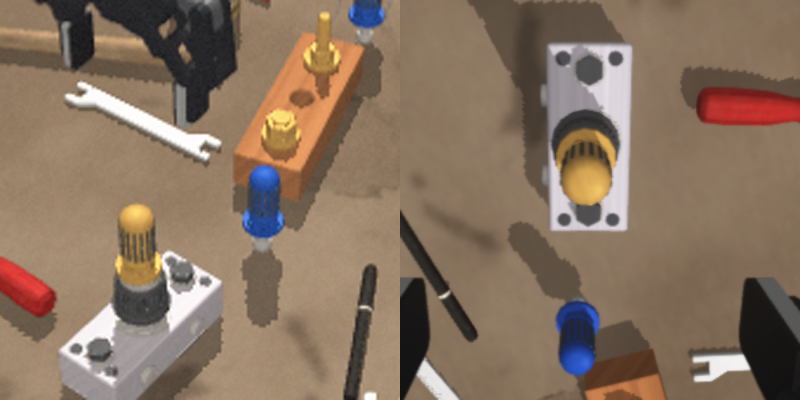

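The silencer stands seated in the coupler with the sleeve forward. The other two plugs are still in the rack and the gripper is clear.

```bash
python3 -c "
from workcell import r
print(r.close_job())"
```

```text
the job is handed in; nothing more can be done
None
```

The silencer is fitted and locked in the coupler, and the job is handed in at about 15.6 s of the 69 s allowed.

- **Sleeve:** I drew it down to its stop, about 12 mm. The wrist force peaked at about 87 N there (limit 120 N), because I pressed about 2 mm further after it had landed. After letting go, the picture showed it caught back.
- **Silencer:** I took it from the rack's middle hole and pushed it in gently in 1 mm steps. The force read at the end of each move stayed at about 7 N or less. The sleeve sprang forward, and I let go and backed off.

**Last checks:** after release, the sleeve's edges in the side picture matched the forward position. The silencer stays seated upright, and the blank plug and hose tail plug are still in the rack. The wrist force reads about zero.

**Disagreements:** the wrist camera read about 2 mm off, along the jaw direction, from where the grip on the sleeve put the coupler. I went by the grip and the plug went in cleanly. I did not do a pull test on the lock.

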